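# Check a speaker box corner with the square

### The arm

A 6-joint arm with a two-finger parallel gripper is mounted at the origin on the work surface. World frame = base frame: x ahead of the robot, y to its left, z up, the work surface at z = 0. Lengths are in m, angles in degrees, forces in N, time in s.
With the tool pointing down it reaches from about 0.25 to 0.775 m from the base axis. Payload 4 kg.
Tool frame: the origin (TCP) lies between the finger pads; the fingertips stand 25 mm ahead of it and the grasp point (between the pads) lies 6 mm ahead of it (robot.nose_length is the distance from the TCP to the fingertips, in m); y points along the fingers, z is the direction in which the jaws open and shut, and the axes are right-handed (so a half turn about y gives the same grasp; the last joint's range is limited). The gripper opens to 94 mm and grips with 3 to 60 N. Pads are 16 mm wide; open, the fingers measure 119 mm over their backs; the gripper's body (75 mm by 177 mm) begins 78 mm behind the grasp point.
Start: joints at [-76.954, 4.996, 78.535, -0, 96.463, -5.907], TCP at [0.179, -0.52, 0.231] pointing down, gripper open.
Joint ranges: [-177.83, 177.83], [-43.37, 116.18], [15.69, 146.23], [-61.86, 241.86], [9.47, 152.12], [-147.06, 147.06]. Speed limits (degrees/s): [159.86, 159.86, 180, 180, 180, 180].

### API

Orientations are given as a 3x3 rotation matrix whose columns are the frame's x, y, z axes.
In Python, from workcell import robot, vision gives the robot as it stands. The module is installed in compiled form; this text tells all that it offers.
- The arm moves only by the shell command python3 -m inch 'ROWS'. ROWS is JSON, a list of rows, each a list of 7 numbers: the shift along the tool's x, y, z in mm, then the turn, a rotation vector about the tool's x, y, z in degrees, then the opening, from 0 (shut) to 1 (fully open). A call has 1 to 20 rows; each row shifts and turns the commanded pose from where the row before left it, along the tool's axes as they then stand; what a row does not reach is not made up. A row lasts 1/12 s, in which the tool goes at most 41.7 mm and 7.16 degrees, less where a joint would pass 70% of its speed; a pose out of reach is approached as far as the arm can. A call with a gripper value outside its range is refused whole. The fingers move at their own pace and stop on an object; the grip force is fixed at half the most. Time passes only in rows, so rows that do not move let the fingers close. It gives the time, the measured TCP pose, the force and the opening at its end, in the units of the state.
- robot.observe(): the state, without advancing time (a new reading comes with each control period).
- vision.camera(name): name is "scene" or "top" or "wrist"; returns (picture, depth): 420x560x3 uint8, red, green, blue; 420x560 float32, m along the optical axis (not along the pixel's ray), 0 where there is no reading.
- vision.calibration(name): a dict with "K" (3x3 intrinsics, pixels), "world_from_camera" (4x4, takes a point from camera to world coordinates). Camera axes: x right, y down, z forward; pixel columns grow to the right and rows downward; lengths in m; the calibration is good to about 2 mm. A picture is of the moment at which its call begins: read the wrist's pose just before it. calibration takes no time and is no camera call; for the wrist camera it gives the pose at the moment of the call.
- robot.sign_off(): hands the job in, once; it reports no verdict.
The state is a dict: "time_s": time; "joint_pos": joint angles; "qvel": joint speeds; "joint_torque": joint torques, N m; "tcp_pos": TCP position; "ee_rot": TCP orientation; "ft_force": force on the tool from outside, world axes, zero at the start; "wrist_torque": the same for the moment, N m; "finger_gap": finger opening in m.
Only numpy, scipy, OpenCV 4.12 (cv2) and the standard library are available. Lean on these libraries where they do the work, as an engineer would, in place of code of your own. Each camera call takes 0.05 s, during which the arm holds its last target.

### The job

A wooden ball foot has been left inside the part-built speaker box: lift it out and lower it gently into the deep grey tub, without dropping it in. Then take the carpenter's square by its wooden grip, lay it flat down in the corner of the box and press it home, with moderate force and no ramming of the fresh glue joint, until both legs bear flush on the two upright panels. Finish while still gripping the square and pressing it against both panels - do not let go - and leave the other things on the bench where they are.

Things in the scene. Friction and masses are not known exactly. Their poses are not given: they have to be found in the camera images.
- box: Part-built speaker box of pale wood, fixed to the bench: floor panel 218 x 218 mm, 12 mm thick, with two upright panels (18 mm thick, rising 45 mm above it) meeting at a right angle; the other two sides are open. Origin on the bench under the middle of the 200 x 200 mm inner floor, z up. Inner faces of the panels: panel_a at x = -100 mm, panel_b at y = -100 mm of this frame.
- box_corner (a point): The inside corner of the box: where the inner faces of both upright panels meet the top of the floor panel, at (-100, -100, 12) mm of box, with the same axes. The open floor runs from here along +x and +y.
- panel_a: Upright panel of the box along its y axis. This frame coincides with that of box.
- panel_b: Upright panel of the box along its x axis. This frame coincides with that of box.
- square: Aluminium carpenter's square lying loose, flat on the bench, about 280 g: two legs at a right angle, each 130 mm long, 24 wide, 14 thick, with a wooden grip on the brace between them. Origin at the underside below the grip, z up. Outer edges of the legs: the planes x = -55 mm (goes against panel_a) and y = -55 mm (against panel_b). Seated, its axes are parallel to those of box.
- square_corner (a point): Where the outer edges of the two legs would meet (the tip itself is relieved by 8 mm), on the underside, at (-55, -55, 0) mm of square. It comes to box_corner when the square is home.
- square_grip (a point): Middle of the wooden grip block, 36 mm above the square's underside: pinch here. The block is 60 mm long, 22 mm wide, its top 56 mm above the underside, 42 mm above the legs. Its length runs along (-1, 1, 0) of square, so it is pinched across the 22 mm along (1, 1, 0), the line to the square's corner.
- ball_foot: Turned dark wooden ball foot, about 50 g, 50 mm in diameter with flats at top and bottom, 42 mm high, standing loose on the box's floor panel (its underside 12 mm above the bench), 70 to 95 mm from the inner faces of both upright panels. Origin at the centre of the underside.
- ball_center (a point): Centre of the ball foot, 21 mm above its underside.
- tub: Loose round open grey plastic tub, empty, about 0.8 kg, 75 mm high, 170 mm across the mouth outside, 156 mm at the foot, wall 4 mm, floor 5 mm thick (70 mm deep inside). Origin at the centre of its underside.
- tub_floor (a point): Centre of the tub's inner floor, 5 mm above its underside.
- glue: Bystander: glue bottle 52 mm in diameter, 140 mm tall. Origin at the underside.
- tape: Bystander: tape measure 66 x 32 x 62 mm. Origin at the underside.
- offcut: Bystander: board offcut 90 x 60 x 18 mm. Origin at the underside.
- driver: Bystander: screwdriver 150 mm long, lying. Origin at the underside.
- screws: Bystander: jar 54 mm in diameter, 55 mm tall. Origin at the underside.
- wedge: Bystander: thin strip of wood 110 x 28 x 12 mm. Origin at the underside.
Not all that is in view belongs to the job. Leave any orange look-alike of the ball_foot alone.

How it is judged:
By the outcome, as a careful person would: the job done as asked, in the order asked, and still so for the second after the job is handed in, while the arm keeps its last pose, push and grip.
It also fails if it takes over 61 s, if anything falls off the work surface, if the arm or the gripper's body presses on something with over 40 N, if the wrist force passes 120 N, or if a joint passes its speed limit or range.

## Working session

There is one attempt and no reset: what is moved stays moved. The work goes in short steps, Python scripts to look and compute and a shell command to move; the robot and the scene stay as the last step left them, time stands still between calls to the robot, and variables do not carry over. Pictures are saved under pics/ and viewed, and the job is handed in when it is done.

```bash
mkdir -p pics
python3 - <<'E'
from workcell import robot, vision
import cv2,numpy as np
s=robot.observe();print(s)
print(robot.nose_length)
for n in("top","scene"):
    p,d=vision.camera(n);cv2.imwrite(f"pics/{n}0.png",p[:,:,::-1]);np.save(f"pics/{n}0.npy",d);np.save(f"pics/{n}0rgb.npy",p)
    c=vision.calibration(n);print(n,c)
E
```

```text
{'time_s': 0.0, 'joint_pos': array([-7.69554265e+01,  5.04100984e+00,  7.86240696e+01,  1.26458760e-03,
        9.64638656e+01, -5.90762275e+00]), 'qvel': array([-0.04033009, -0.01590262, -0.07701893, -0.13470813, -0.09913958,
        0.0755156 ]), 'joint_torque': array([-2.35083762e-04, -3.40183675e+01, -3.02428687e+01,  7.17665185e-02,
        3.31965520e-02, -1.86435614e-04]), 'tcp_pos': array([ 0.17851432, -0.51969828,  0.22929198]), 'ee_rot': array([[-9.45789142e-01, -4.86596307e-04,  3.24780946e-01],
       [-3.24781211e-01,  2.19738906e-03, -9.45786623e-01],
       [-2.53453818e-04, -9.99997467e-01, -2.23630405e-03]]), 'ft_force': array([0.48406495, 0.5829154 , 0.37611353]), 'wrist_torque': array([-0.03150713, -0.01918413, -0.01348193]), 'finger_gap': 0.09395115943700681}
0.025
top {'K': array([[417.02981638,   0.        , 276.27176429],
       [  0.        , 417.02981638, 208.78054284],
       [  0.        ,   0.        ,   1.        ]]), 'world_from_camera': array([[-0.01454644, -0.98644169,  0.16346619,  0.40591873],
       [-0.99959584,  0.01833988,  0.02172103, -0.04405443],
       [-0.02442447, -0.16308416, -0.98630979,  0.97068668],
       [ 0.        ,  0.        ,  0.        ,  1.        ]])}
scene {'K': array([[396.40144338,   0.        , 281.26092687],
       [  0.        , 396.40144338, 214.66628119],
       [  0.        ,   0.        ,   1.        ]]), 'world_from_camera': array([[ 0.43354133,  0.57614111, -0.69289489,  1.27904987],
       [ 0.90092469, -0.26056178,  0.34704793, -0.40698525],
       [ 0.01940666, -0.77470574, -0.63202405,  0.70693372],
       [ 0.        ,  0.        ,  0.        ,  1.        ]])}
```

View pics/top0.png

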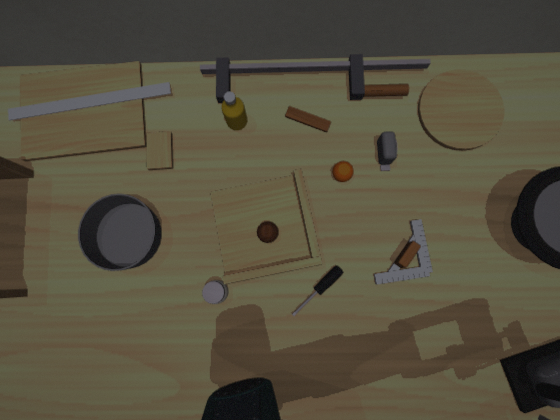

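View pics/scene0.png

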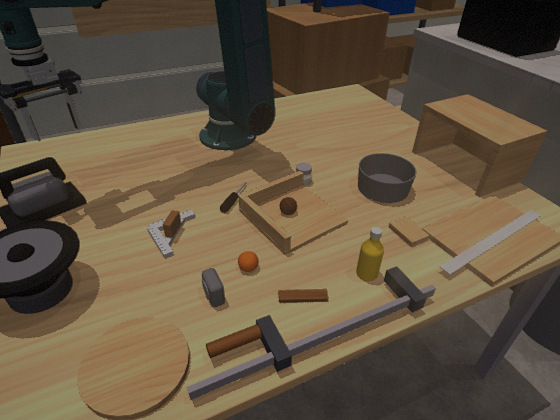

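The dark ball in the box is at top (267,231), and the orange look-alike at top (343,171) is to be left alone. The square is at (405,255) with its grip at (408,253), and the tub is at (120,232). Other things that could mislead are the clamp handle (385,90) and wedge (308,119), which look like the grip, and the black round tool (545,215), which could pass for the tub. I'll check these in a crop.

```bash
cat > h.py <<'E'
from workcell import robot, vision
import cv2,numpy as np
def load(n,k=0): return np.load(f"pics/{n}{k}rgb.npy"),np.load(f"pics/{n}{k}.npy")
def cal(n): c=vision.calibration(n); return c["K"],c["world_from_camera"]
def ray(n,uv,z,KT=None):
    K,T=KT or cal(n); uv=np.atleast_2d(np.asarray(uv,float))
    d=np.c_[(uv[:,0]-K[0,2])/K[0,0],(uv[:,1]-K[1,2])/K[1,1],np.ones(len(uv))]@T[:3,:3].T
    t=(z-T[2,3])/d[:,2]; return T[:3,3]+d*t[:,None]
def cloud(n,D,KT=None):
    K,T=KT or cal(n); v,u=np.mgrid[:D.shape[0],:D.shape[1]]
    P=np.stack([(u-K[0,2])/K[0,0]*D,(v-K[1,2])/K[1,1]*D,D],-1)
    return P@T[:3,:3].T+T[:3,3]
E
python3 - <<'E'
from h import *
p,d=load("top")
a=p[155:300,195:450].astype(float)
a=np.clip((a/255)**.6*255*1.3,0,255).astype('uint8')
cv2.imwrite("pics/crop0.png",cv2.resize(a,None,fx=3.1,fy=3.1,interpolation=cv2.INTER_CUBIC)[:,:,::-1])
W=cloud("top",d)
for n,uv in dict(ball=(267,231),orange=(343,171),grip=(408,253),tub=(120,232),bench=(170,330),floor=(250,205),panA=(305,220)).items(): print(n,W[uv[1],uv[0]].round(4),p[uv[1],uv[0]])
E
```

```text
ball [ 0.5085 -0.0026  0.0535] [54 32 19]
orange [ 0.644  -0.177   0.0438] [101  65  21]
grip [ 0.4551 -0.3086  0.0548] [84 56 34]
tub [0.5175 0.3447 0.0056] [70 68 71]
bench [0.2931 0.2218 0.0011] [102  96  72]
floor [0.5752 0.0385 0.0103] [101  91  65]
panA [ 0.5309 -0.087   0.0579] [104  98  71]
```

View pics/crop0.png

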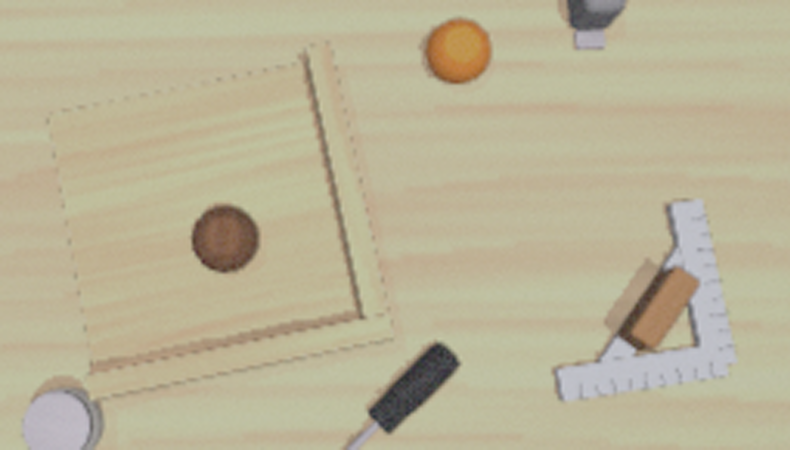

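```bash
cat > m.py <<'E'
from h import *
p,d=load("top"); W=cloud("top",d)
def reg(x0,x1,y0,y1,z0,z1): return (W[...,0]>x0)&(W[...,0]<x1)&(W[...,1]>y0)&(W[...,1]<y1)&(W[...,2]>z0)&(W[...,2]<z1)
def edge(P,ax,side,lo,hi,bin=.004):
    # extreme points along ax binned along other axis -> line fit
    o=1-ax; out=[]
    for b in np.arange(lo,hi,bin):
        s=P[(P[:,o]>=b)&(P[:,o]<b+bin)]
        if len(s): out.append(s[np.argmax(side*s[:,ax])])
    return np.array(out)
print("noise",W[320:340,160:180,2].std(),W[320:340,160:180,2].mean())
# panels
m=reg(.35,.72,-.16,.16,.045,.07)
ball=(np.hypot(W[...,0]-.505,W[...,1])<.045); m&=~ball
n,l,st,c=cv2.connectedComponentsWithStats(m.astype('uint8'))
for i in range(1,n):
    if st[i,4]>20:
        q=W[l==i]; print("comp",st[i],q.mean(0).round(4),q[:,2].std().round(4),cv2.minAreaRect(q[:,:2].astype('float32')*1000))
cv2.imwrite("pics/mask.png",cv2.resize((m[150:310,190:350]*255).astype('uint8'),None,fx=4,fy=4,interpolation=0))
# square legs / grip
m=reg(.36,.56,-.42,-.2,.008,.07)
q=W[m]; print("square",m.sum(),cv2.minAreaRect(q[:,:2].astype('float32')*1000))
m2=reg(.36,.56,-.42,-.2,.048,.07); q=W[m2]; print("grip",m2.sum(),q.mean(0),cv2.minAreaRect(q[:,:2].astype('float32')*1000))
m=ball&(W[...,2]>.048); q=W[m]; print("balltop",m.sum(),q.mean(0))
m=reg(.4,.65,.2,.48,.068,.09); q=W[m]; print("tub",m.sum(),q.mean(0),cv2.minEnclosingCircle(q[:,:2].astype('float32')))
E
python3 m.py
```

```text
noise 0.04847673302650539 0.002899147689091431
comp [ 223  169   99  115 1594] [ 0.4823 -0.0495  0.0569] 0.0019 ((521.9542846679688, 5.551971435546875), (217.14755249023438, 217.552734375), 10.585417747497559)
comp [202 281  23  23 398] [0.3784 0.1151 0.0551] 0.002 ((378.0863342285156, 115.54397583007812), (46.292911529541016, 46.495567321777344), 44.903167724609375)
square 1579 ((461.9693298339844, -300.2688903808594), (129.48382568359375, 131.1399688720703), 8.527264595031738)
grip 298 [ 0.45367606 -0.3103543   0.05522388] ((454.02069091796875, -311.43280029296875), (22.55467414855957, 60.34771728515625), 52.191497802734375)
balltop 244 [ 0.50945111 -0.00292748  0.05265571]
tub 639 [0.51214583 0.33382257 0.07390093] ((0.5120577812194824, 0.32527825236320496), 0.08535797894001007)
```

View pics/mask.png

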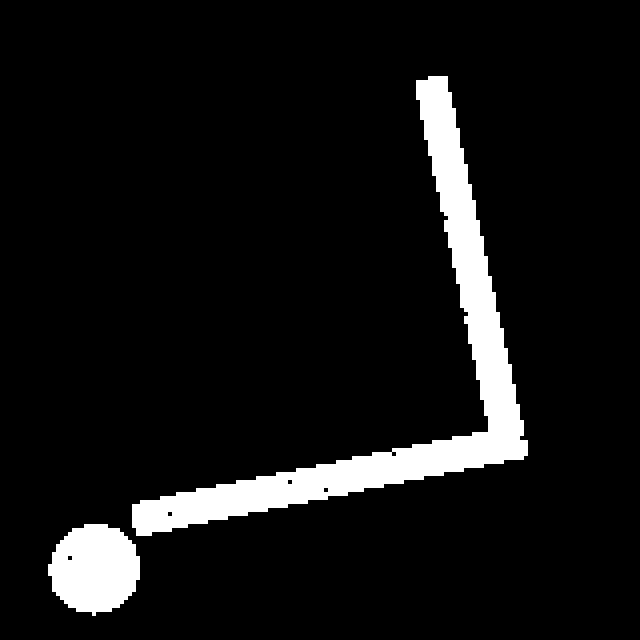

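The crop confirms the choice: the plain brown ball is inside the box. The aluminium square, with its brown grip, has its corner pointing toward low x and low y, like the box's corner. First move: turn the jaws along the box's free diagonal.

```bash
cat > to.py <<'E'
import sys
from h import *
# usage: x y z [jaw_deg]: shift in tool axes (mm) & turn about tool y
t=np.array(list(map(float,sys.argv[1:4])));s=robot.observe();R=s["ee_rot"]
print("t",s["time_s"],"tcp",s["tcp_pos"].round(4),"gap",round(s["finger_gap"],4),"F",s["ft_force"].round(2))
j=np.degrees(np.arctan2(R[1,2],R[0,2]));print("jaw",j.round(2),"tilt y",R[:,1].round(4),"q6",s["joint_pos"][5].round(1))
v=R.T@(t-s["tcp_pos"])*1000;print("shift",v.round(1),"len",np.linalg.norm(v).round(1))
if len(sys.argv)>4: print("turn y",-round((float(sys.argv[4])-j+180)%360-180,2))
E
python3 -m inch '[[0,0,0,0,-6.1,0,1],[0,0,0,0,-6.1,0,1],[0,0,0,0,-6.1,0,1],[0,0,0,0,-6.1,0,1],[0,0,0,0,-6.1,0,1],[0,0,0,0,-6.1,0,1],[0,0,0,0,0,0,1]]'; python3 to.py 0.509 -0.003 0.18 -34.4
```

```text
time_s: 0.68
tcp_pos: [0.1786, -0.5199, 0.2298]
ee_rot: [[-0.564, -0.0, 0.826], [-0.826, 0.001, -0.564], [-0.001, -1.0, -0.001]]
ft_force: [-0.4, -0.5, 0.4]
finger_gap: 0.094
t 0.6833 tcp [ 0.1786 -0.5199  0.2298] gap 0.094 F [-0.43 -0.5   0.38]
jaw -34.35 tilt y [-3.0e-04  1.2e-03 -1.0e+00] q6 -42.6
shift [-613.2   50.3  -18.8] len 615.5
turn y 0.05
```

```bash
python3 -m inch '[[-38.3,3.1,-1.2,0,0,0,1],[-38.3,3.1,-1.2,0,0,0,1],[-38.3,3.1,-1.2,0,0,0,1],[-38.3,3.1,-1.2,0,0,0,1],[-38.3,3.1,-1.2,0,0,0,1],[-38.3,3.1,-1.2,0,0,0,1],[-38.3,3.1,-1.2,0,0,0,1],[-38.3,3.1,-1.2,0,0,0,1],[-38.3,3.1,-1.2,0,0,0,1],[-38.3,3.1,-1.2,0,0,0,1],[-38.3,3.1,-1.2,0,0,0,1],[-38.3,3.1,-1.2,0,0,0,1],[-38.3,3.1,-1.2,0,0,0,1],[-38.3,3.1,-1.2,0,0,0,1],[-38.3,3.1,-1.2,0,0,0,1],[-38.3,3.1,-1.2,0,0,0,1],[0,0,0,0,0,0,1],[0,0,0,0,0,0,1]]'
cat > wr.py <<'E'
import sys
from h import *
n=sys.argv[1]; KT=cal("wrist"); p,d=vision.camera("wrist")
cv2.imwrite(f"pics/w{n}.png",np.clip((p/255.)**.6*330,0,255).astype('uint8')[:,:,::-1]); np.savez(f"pics/w{n}.npz",p=p,d=d,K=KT[0],T=KT[1])
print(KT[1].round(4),KT[0][0,0])
E
python3 wr.py 1; python3 to.py 0.509 -0.003 0.043 -34.4
```

```text
time_s: 2.18
tcp_pos: [0.5094, -0.0025, 0.1799]
ee_rot: [[-0.564, -0.002, 0.826], [-0.826, -0.0, -0.564], [0.001, -1.0, -0.002]]
ft_force: [-0.3, -0.0, 0.0]
finger_gap: 0.0943
[[ 0.8263 -0.5391 -0.1632  0.5576]
 [-0.5632 -0.7918 -0.2364  0.0645]
 [-0.0018  0.2873 -0.9579  0.3336]
 [ 0.      0.      0.      1.    ]] 332.14240078419147
t 2.2333 tcp [ 0.5091 -0.0037  0.1803] gap 0.0939 F [-0.62 -0.56  0.99]
jaw -34.45 tilt y [-1.6e-03 -7.0e-04 -1.0e+00] q6 27.7
shift [ -0.7 137.3  -0.4] len 137.3
turn y -0.05
```

View pics/w1.png

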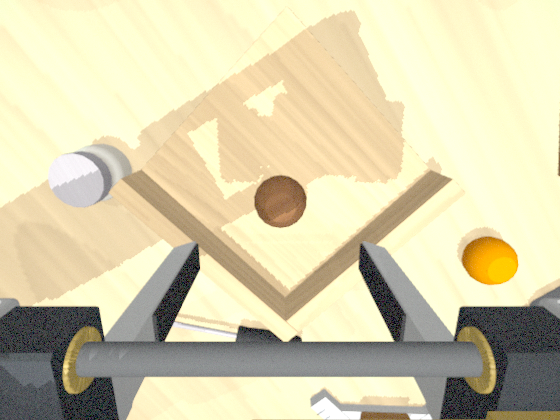

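The wrist view shows the ball at (280,201), midway between the fingers (columns 197 and 363), and the box corner at (287,297).

Run:
```python
from h import *
z=np.load("pics/w1.npz");p,d,KT=z["p"],z["d"],(z["K"],z["T"])
W=cloud("wrist",d,KT)
hsv=cv2.cvtColor(p,cv2.COLOR_RGB2HSV)
print(p[201,280],p[150,240])
m=np.zeros(d.shape,'uint8'); m[165:240,240:320]=(p[165:240,240:320].max(2)<110)
n,l,st,c=cv2.connectedComponentsWithStats(m); i=1+st[1:,4].argmax(); print(st[i],c[i],ray("w",c[i],.033,KT))
q=W[(l==i)&(W[...,2]>.05)];print("top",q.mean(0),len(q))
m=(W[...,0]>.38)&(W[...,0]<.72)&(np.abs(W[...,1])<.16)&(W[...,2]>.052)&(W[...,2]<.062)&(np.hypot(W[...,0]-.51,W[...,1])>.04)
n,l,st,c=cv2.connectedComponentsWithStats(m.astype('uint8'))
for i in range(1,n):
  if st[i,4]>150: q=W[l==i]; print(st[i],q.mean(0),cv2.minAreaRect(q[:,:2].astype('float32')*1000))
```

```text
[76 48 25] [149 123  83]
[ 254  175   53   53 2126] [279.78316087 200.7173095 ] [[ 0.51052612 -0.00529706  0.033     ]]
top [ 0.51165963 -0.00356794  0.05537777] 1128
[  57  152   48   50 1212] [0.3902421  0.11343949 0.05446689] ((391.6432189941406, 113.237548828125), (23.22443389892578, 46.530452728271484), 0.08560021221637726)
[ 108  177   88   70 1891] [0.41288044 0.05488438 0.0562725 ] ((412.5327453613281, 51.2442626953125), (19.106689453125, 83.10186767578125), 10.659646034240723)
[ 374  178   91   77 2016] [ 0.6082177  -0.08087228  0.05628808] ((606.0533447265625, -82.38484191894531), (86.0472412109375, 19.139738082885742), 10.918152809143066)
[ 198  244  165   97 4017] [ 0.46051943 -0.0766636   0.05627445] ((458.773681640625, -77.5264892578125), (95.01284790039062, 153.2161865234375), 50.809837341308594)
```

```bash
python3 -m inch '[[-0.5,30,1.3,0,0,0,1],[0,30,0,0,0,0,1],[0,30,0,0,0,0,1],[0,20,0,0,0,0,1],[0,15,0,0,0,0,1],[0,8,0,0,0,0,1],[0,4,0,0,0,0,1],[0,0,0,0,0,0,1],[0,0,0,0,0,0,0.4],[0,0,0,0,0,0,0.4],[0,0,0,0,0,0,0.4],[0,0,0,0,0,0,0.4],[0,0,0,0,0,0,0.4],[0,0,0,0,0,0,0.4],[0,0,0,0,0,0,0.4]]'; python3 to.py 0.5105 -0.004 0.17
```

```text
time_s: 3.48
tcp_pos: [0.5108, -0.0042, 0.044]
ee_rot: [[-0.566, 0.0, 0.825], [-0.825, -0.0, -0.566], [-0.0, -1.0, 0.0]]
ft_force: [-0.2, 0.3, 0.2]
finger_gap: 0.0507
t 3.4833 tcp [ 0.5108 -0.0042  0.044 ] gap 0.0507 F [-0.17  0.27  0.22]
jaw -34.44 tilt y [ 2.e-04 -1.e-04 -1.e+00] q6 27.6
shift [  -0.  -126.    -0.4] len 126.0
```

```bash
python3 -m inch '[[0,0,0,0,0,0,0],[0,0,0,0,0,0,0],[0,0,0,0,0,0,0],[0,0,0,0,0,0,0],[0,-8,0,0,0,0,0],[0,-25,0,0,0,0,0],[0,-30,0,0,0,0,0],[0,-32,0,0,0,0,0],[0,-25,0,0,0,0,0],[0,-6,0,0,0,0,0],[0,0,0,0,0,0,0],[0,0,0,0,0,0,0]]'; python3 to.py 0.512 0.325 0.17;python3 wr.py 2
```

```text
time_s: 4.48
tcp_pos: [0.5103, -0.0043, 0.1689]
ee_rot: [[-0.566, -0.001, 0.825], [-0.825, -0.0, -0.566], [0.001, -1.0, -0.001]]
ft_force: [0.0, 0.6, -1.7]
finger_gap: 0.0482
t 4.4833 tcp [ 0.5103 -0.0043  0.1689] gap 0.0482 F [ 0.02  0.56 -1.73]
jaw -34.45 tilt y [-0.0012 -0.     -1.    ] q6 27.6
shift [-272.5   -1.2 -184.9] len 329.3
[[ 0.8253 -0.5407 -0.1627  0.5584]
 [-0.5646 -0.7909 -0.236   0.0625]
 [-0.0011  0.2866 -0.958   0.3227]
 [ 0.      0.      0.      1.    ]] 332.14240078419147
```

View pics/w2.png

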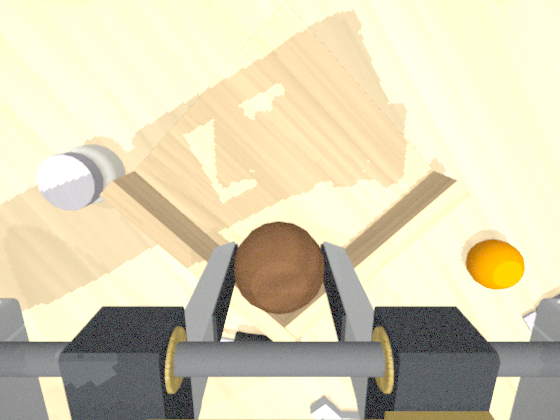

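The ball (279,267) is held centrally between the pads. Next I carry it over the tub.

```bash
python3 -m inch '[[-12,0,-8,0,0,0,0],[-27,0,-18.5,0,0,0,0],[-27.5,0,-18.5,0,0,0,0],[-27.5,0,-18.5,0,0,0,0],[-27.5,0,-18.5,0,0,0,0],[-27.5,0,-18.5,0,0,0,0],[-27.5,0,-18.5,0,0,0,0],[-27.5,0,-18.5,0,0,0,0],[-27.5,0,-18.5,0,0,0,0],[-27.5,0,-18.5,0,0,0,0],[-13,0,-10,0,0,0,0],[0,0,0,0,0,0,0],[0,0,0,0,0,0,0]]'; python3 to.py 0.512 0.325 0.042;python3 wr.py 3
```

```text
time_s: 5.62
tcp_pos: [0.5112, 0.3243, 0.1668]
ee_rot: [[-0.564, -0.005, 0.826], [-0.826, -0.003, -0.564], [0.005, -1.0, -0.002]]
ft_force: [0.6, -1.2, -0.4]
finger_gap: 0.0484
t 5.6167 tcp [0.5112 0.3243 0.1668] gap 0.0484 F [ 0.61 -1.23 -0.41]
jaw -34.34 tilt y [-0.0045 -0.0032 -1.    ] q6 61.4
shift [ -1.7 124.8   0.5] len 124.8
[[ 0.8264 -0.5383 -0.1654  0.5597]
 [-0.5631 -0.791  -0.2393  0.3917]
 [-0.002   0.2909 -0.9568  0.3202]
 [ 0.      0.      0.      1.    ]] 332.14240078419147
```

View pics/w3.png

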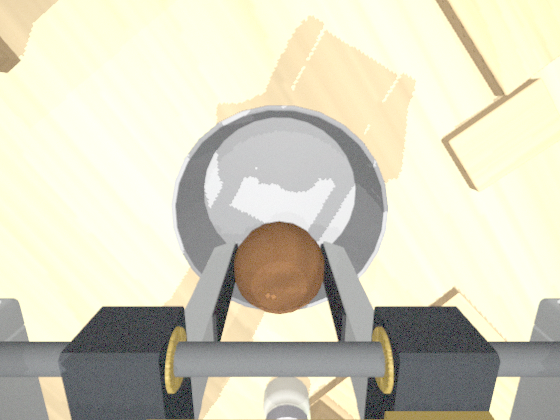

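The tub's mouth is centred on column 280, in line with the ball. I'll lower it.

```bash
python3 -m inch '[[0,20,0,0,0,0,0],[0,25,0,0,0,0,0],[0,25,0,0,0,0,0],[0,22,0,0,0,0,0],[0,15,0,0,0,0,0],[0,8,0,0,0,0,0],[0,4,0,0,0,0,0],[0,0,0,0,0,0,0],[0,0,0,0,0,0,0]]'; python3 to.py 0.512 0.325 0.037
```

```text
time_s: 6.42
tcp_pos: [0.5132, 0.324, 0.0518]
ee_rot: [[-0.566, 0.001, 0.824], [-0.824, 0.0, -0.566], [-0.001, -1.0, 0.001]]
ft_force: [-0.4, -0.5, -0.6]
finger_gap: 0.0483
t 6.4167 tcp [0.5132 0.324  0.0518] gap 0.0483 F [-0.41 -0.48 -0.64]
jaw -34.49 tilt y [ 1.3e-03  4.0e-04 -1.0e+00] q6 61.4
shift [-0.1 14.8 -1.5] len 14.9
```

```bash
python3 -m inch '[[0,3,0,0,0,0,0],[0,3,0,0,0,0,0],[0,2,0,0,0,0,0],[0,0,0,0,0,0,0]]';  python3 -m inch '[[0,1,0,0,0,0,0],[0,1,0,0,0,0,0],[0,0,0,0,0,0,0]]';python3 -m inch '[[0,1,0,0,0,0,0],[0,1,0,0,0,0,0],[0,0,0,0,0,0,0]]'
```

```text
time_s: 6.75
tcp_pos: [0.5123, 0.3243, 0.0426]
ee_rot: [[-0.566, -0.0, 0.825], [-0.825, -0.0, -0.566], [0.0, -1.0, -0.0]]
ft_force: [-0.1, -0.3, 0.1]
finger_gap: 0.0481
time_s: 7.0
tcp_pos: [0.5124, 0.3243, 0.0407]
ee_rot: [[-0.566, -0.0, 0.825], [-0.825, -0.0, -0.566], [0.0, -1.0, -0.0]]
ft_force: [0.1, 0.6, -0.6]
finger_gap: 0.048
time_s: 7.25
tcp_pos: [0.5124, 0.3243, 0.0386]
ee_rot: [[-0.566, -0.0, 0.825], [-0.825, -0.0, -0.566], [0.0, -1.0, -0.0]]
ft_force: [-0.2, -0.6, -0.6]
finger_gap: 0.048
```

```bash
for i in 1; do python3 -m inch '[[0,1,0,0,0,0,0],[0,0.5,0,0,0,0,0],[0,0,0,0,0,0,0]]';done;python3 -m inch '[[0,0.7,0,0,0,0,0],[0,0,0,0,0,0,0],[0,0,0,0,0,0,0]]'
```

```text
time_s: 7.5
tcp_pos: [0.5124, 0.3243, 0.0371]
ee_rot: [[-0.566, -0.0, 0.825], [-0.825, -0.0, -0.566], [0.0, -1.0, -0.0]]
ft_force: [-0.1, -0.2, -0.4]
finger_gap: 0.0479
time_s: 7.75
tcp_pos: [0.5125, 0.3243, 0.037]
ee_rot: [[-0.566, 0.0, 0.825], [-0.825, 0.0, -0.566], [-0.0, -1.0, 0.0]]
ft_force: [-1.1, -0.0, 2.2]
finger_gap: 0.0483
```

Contact at z 0.037, with 2 N upward, as predicted. I'll open gently and rise.

```bash
python3 -m inch '[[0,0,0,0,0,0,0.55],[0,0,0,0,0,0,0.6],[0,0,0,0,0,0,0.7],[0,0,0,0,0,0,0.8],[0,0,0,0,0,0,0.85],[0,0,0,0,0,0,0.85],[0,0,0,0,0,0,0.85],[0,0,0,0,0,0,0.85],[0,-5,0,0,0,0,0.85],[0,-15,0,0,0,0,0.85],[0,-25,0,0,0,0,0.85],[0,-35,0,0,0,0,0.85],[0,-40,0,0,0,0,0.85],[0,-40,0,0,0,0,1],[0,-20,0,0,0,0,1],[0,0,0,0,0,0,1]]'; python3 to.py 0.454 -0.311 0.2 53;python3 wr.py 4
```

```text
time_s: 9.08
tcp_pos: [0.515, 0.3257, 0.2251]
ee_rot: [[-0.566, 0.013, 0.825], [-0.825, 0.006, -0.566], [-0.012, -1.0, 0.007]]
ft_force: [0.4, 1.0, 0.9]
finger_gap: 0.0932
t 9.0833 tcp [0.515  0.3257 0.2251] gap 0.0932 F [0.43 1.05 0.95]
jaw -34.45 tilt y [ 0.0126  0.0064 -0.9999] q6 61.4
shift [559.9  20.2 309.6] len 640.1
turn y -87.45
[[ 0.8254 -0.5445 -0.1494  0.561 ]
 [-0.5646 -0.7928 -0.2298  0.3915]
 [ 0.0067  0.2741 -0.9617  0.38  ]
 [ 0.      0.      0.      1.    ]] 332.14240078419147
```

View pics/w4.png

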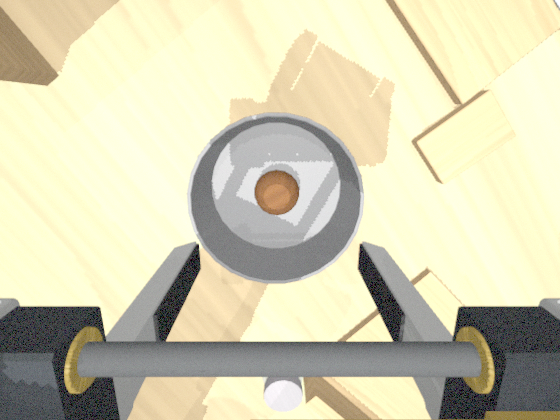

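The ball foot stands upright on the tub floor at (277,192). Turn the jaws for the square.

```bash
python3 -m inch '[[0,0,0,0,-6.73,0,1],[0,0,0,0,-6.73,0,1],[0,0,0,0,-6.73,0,1],[0,0,0,0,-6.73,0,1],[0,0,0,0,-6.73,0,1],[0,0,0,0,-6.73,0,1],[0,0,0,0,-6.73,0,1],[0,0,0,0,-6.73,0,1],[0,0,0,0,-6.73,0,1],[0,0,0,0,-6.73,0,1],[0,0,0,0,-6.73,0,1],[0,0,0,0,-6.73,0,1],[0,0,0,0,-6.73,0,1],[0,0,0,0,0,0,1],[0,0,0,0,0,0,1]]'; python3 to.py 0.454 -0.311 0.2 53
```

```text
time_s: 10.38
tcp_pos: [0.5118, 0.324, 0.2144]
ee_rot: [[0.797, -0.003, 0.604], [-0.604, -0.002, 0.797], [-0.002, -1.0, -0.003]]
ft_force: [0.4, -0.8, 0.4]
finger_gap: 0.0943
t 10.3833 tcp [0.5118 0.324  0.2144] gap 0.0943 F [ 0.38 -0.8   0.43]
jaw 52.87 tilt y [-0.0033 -0.0018 -1.    ] q6 -25.9
shift [ 337.2   15.8 -541.1] len 637.8
turn y -0.13
```

```bash
python3 -m inch '[[19.8,1,-31.8,0,0,0,1],[19.8,1,-31.8,0,0,0,1],[19.8,1,-31.8,0,0,0,1],[19.8,1,-31.8,0,0,0,1],[19.8,1,-31.8,0,0,0,1],[19.8,1,-31.8,0,0,0,1],[19.8,1,-31.8,0,0,0,1],[19.8,1,-31.8,0,0,0,1],[19.8,1,-31.8,0,0,0,1],[19.8,1,-31.8,0,0,0,1],[19.8,1,-31.8,0,0,0,1],[19.8,1,-31.8,0,0,0,1],[19.8,1,-31.8,0,0,0,1],[19.8,1,-31.8,0,0,0,1],[19.8,1,-31.8,0,0,0,1],[19.8,1,-31.8,0,0,0,1],[19.8,0,-31.8,0,0,0,1],[0,0,0,0,0,0,1],[0,0,0,0,0,0,1],[0,0,0,0,0,0,1]]'; python3 to.py 0.454 -0.311 0.2 53; python3 wr.py 5
```

```text
time_s: 12.05
tcp_pos: [0.4562, -0.3094, 0.1999]
ee_rot: [[0.798, -0.001, 0.603], [-0.603, 0.002, 0.798], [-0.002, -1.0, 0.001]]
ft_force: [0.8, 0.4, -0.6]
finger_gap: 0.094
t 12.05 tcp [ 0.4562 -0.3094  0.1999] gap 0.094 F [ 0.76  0.37 -0.58]
jaw 52.94 tilt y [-0.001   0.0017 -1.    ] q6 -93.0
shift [-0.8 -0.1 -2.6] len 2.7
turn y -0.06
[[ 6.016e-01  7.658e-01  2.272e-01  3.902e-01]
 [ 7.988e-01 -5.770e-01 -1.704e-01 -2.614e-01]
 [ 6.000e-04  2.839e-01 -9.588e-01  3.539e-01]
 [ 0.000e+00  0.000e+00  0.000e+00  1.000e+00]] 332.14240078419147
```

View pics/w5.png

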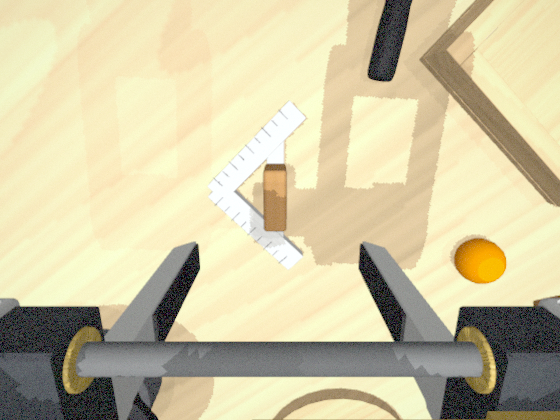

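The square is fully visible: corner at (212,188), grip at (275,198), and it is the right way round for the box corner at (425,60).

```bash
cat > sq.py <<'E'
import sys
from h import *
z=np.load(f"pics/w{sys.argv[1]}.npz");p,d,KT=z["p"],z["d"],(z["K"],z["T"])
W=cloud("wrist",d,KT)
roi=np.zeros(d.shape,bool); roi[90:280,195:315]=1
print("bench z",np.median(W[90:280,60:150,2]))
sat=(p.max(2).astype(int)-p.min(2))
m=roi&(W[...,2]>.046)&(W[...,2]<.065); q=W[m]; r=cv2.minAreaRect(q[:,:2].astype('float32')*1000)
print("grip",m.sum(),q.mean(0).round(4),r)
# legs: colour mask (grey) then contour rays on z=.014
g=(roi&(W[...,2]>.008)&(W[...,2]<.022)); q=W[g]
print("legs",g.sum(),cv2.minAreaRect(q[:,:2].astype('float32')*1000))
c,_=cv2.findContours(g.astype('uint8'),cv2.RETR_EXTERNAL,cv2.CHAIN_APPROX_NONE); c=max(c,key=cv2.contourArea)[:,0]
P=ray("w",c,.014,KT)[:,:2]*1000
t=np.radians(8.5)
for it in range(4):
  R=np.array([[np.cos(t),-np.sin(t)],[np.sin(t),np.cos(t)]]); L=P@R; mx=L[:,0].min(); my=L[:,1].min()
  a=L[(np.abs(L[:,0]-mx)<5)&(L[:,1]>my+15)&(L[:,1]<my+120)]; b=L[(np.abs(L[:,1]-my)<5)&(L[:,0]>mx+15)&(L[:,0]<mx+120)]
  fa=np.polyfit(a[:,1],a[:,0],1); fb=np.polyfit(b[:,0],b[:,1],1)
  ta,tb=np.degrees(np.arctan(-fa[0])),np.degrees(np.arctan(fb[0])); 
  t+=np.radians((ta+tb)/2)
print("yaw",np.degrees(t),"each",ta,tb,len(a),len(b),"corner",R@[a[:,0].mean(),b[:,1].mean()],"origin",R@[a[:,0].mean()+55,b[:,1].mean()+55])
E
python3 sq.py 5
```

```text
bench z -0.0004383566046131382
grip 1446 [ 0.4526 -0.3134  0.0551] ((453.91851806640625, -314.260498046875), (21.542892456054688, 59.295005798339844), 52.15377426147461)
legs 5204 ((462.2798156738281, -304.2828369140625), (131.46002197265625, 131.28646850585938), 8.028579711914062)
yaw 8.0552452909192 each 0.10203268207821412 -0.10203268209779971 85 83 corner [ 407.72109553 -376.1038727 ] origin [ 454.47140085 -313.93950226]
```

```bash
python3 -m inch '[[0.3,20,-4,0,-0.1,0,1],[0,35,0,0,0,0,1],[0,35,0,0,0,0,1],[0,30,0,0,0,0,1],[0,18,0,0,0,0,1],[0,10,0,0,0,0,1],[0,5,0,0,0,0,1],[0,2,0,0,0,0,1],[0,0,0,0,0,0,1],[0,0,0,0,0,0,1]]'; python3 to.py 0.454 -0.3128 0.044 53.05
```

```text
time_s: 12.93
tcp_pos: [0.4554, -0.3139, 0.0475]
ee_rot: [[0.8, 0.003, 0.6], [-0.6, -0.002, 0.8], [0.003, -1.0, -0.0]]
ft_force: [-0.6, -0.9, 0.2]
finger_gap: 0.0943
t 12.9333 tcp [ 0.4554 -0.3139  0.0475] gap 0.0943 F [-0.59 -0.89  0.21]
jaw 53.16 tilt y [ 0.0025 -0.0022 -1.    ] q6 -93.6
shift [-1.8  3.5  0.1] len 3.9
turn y 0.11
```

Close on the grip.

```bash
python3 -m inch '[[0,1,0,0,0,0,1],[0,0,0,0,0,0,0.7],[0,0,0,0,0,0,0.5],[0,0,0,0,0,0,0.4],[0,0,0,0,0,0,0.3],[0,0,0,0,0,0,0.25],[0,0,0,0,0,0,0.2],[0,0,0,0,0,0,0.1],[0,0,0,0,0,0,0],[0,0,0,0,0,0,0],[0,0,0,0,0,0,0],[0,0,0,0,0,0,0],[0,0,0,0,0,0,0],[0,0,0,0,0,0,0],[0,0,0,0,0,0,0]]'; python3 to.py 0.454 -0.3128 0.044 53.05
```

```text
time_s: 14.18
tcp_pos: [0.4543, -0.3133, 0.0447]
ee_rot: [[0.8, 0.0, 0.6], [-0.6, 0.0, 0.8], [-0.0, -1.0, 0.0]]
ft_force: [0.0, 0.2, -0.6]
finger_gap: 0.0218
t 14.1833 tcp [ 0.4543 -0.3133  0.0447] gap 0.0218 F [ 0.01  0.21 -0.6 ]
jaw 53.14 tilt y [ 1.e-04  1.e-04 -1.e+00] q6 -93.6
shift [-0.6  0.7  0.2] len 0.9
turn y 0.09
```

```bash
python3 -m inch '[[0,-4,0,0,0,0,0],[0,-12,0,0,0,0,0],[0,-25,0,0,0,0,0],[0,-30,0,0,0,0,0],[0,-30,0,0,0,0,0],[0,-18,0,0,0,0,0],[0,-6,0,0,0,0,0],[0,0,0,0,0,0,0],[0,0,0,0,0,0,0]]'; python3 to.py 0.505 -0.02 0.17 55.7; python3 wr.py 6
```

```text
time_s: 14.93
tcp_pos: [0.4539, -0.3131, 0.169]
ee_rot: [[0.8, -0.001, 0.6], [-0.6, 0.001, 0.8], [-0.001, -1.0, 0.0]]
ft_force: [-0.2, -0.3, -2.5]
finger_gap: 0.0218
t 14.9333 tcp [ 0.4539 -0.3131  0.169 ] gap 0.0218 F [-0.22 -0.33 -2.54]
jaw 53.14 tilt y [-9.e-04  7.e-04 -1.e+00] q6 -93.6
shift [-134.9   -0.8  265.1] len 297.5
turn y -2.56
[[ 5.988e-01  7.678e-01  2.279e-01  3.878e-01]
 [ 8.009e-01 -5.740e-01 -1.706e-01 -2.652e-01]
 [-1.000e-04  2.847e-01 -9.586e-01  3.230e-01]
 [ 0.000e+00  0.000e+00  0.000e+00  1.000e+00]] 332.14240078419147
```

View pics/w6.png

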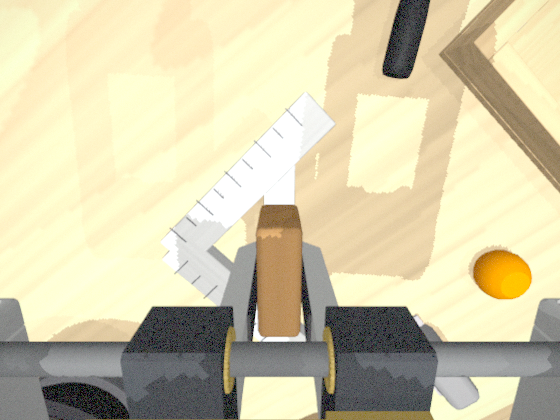

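The square is lifted level, with the grip between the pads at (279,270). Next I carry it over the box with a diagonal offset from the corner.

```bash
python3 -m inch '[[-6,0,11,0,0,0,0],[-13.5,0,26.5,0,0,0,0],[-13.5,0,26.5,0,0,0,0],[-13.5,0,26.5,0,0,0,0],[-13.5,0,26.5,0,0,0,0],[-13.5,0,26.5,0,0,0,0],[-13.5,0,26.5,0,0,0,0],[-13.5,0,26.5,0,0,0,0],[-13.5,0,26.5,0,0,0,0],[-13.5,0,26.5,0,0,0,0],[-7,0,15,0,0,0,0],[0,0,0,0,-2.56,0,0],[0,0,0,0,0,0,0],[0,0,0,0,0,0,0]]'; python3 to.py 0.505 -0.02 0.17 55.7; python3 wr.py 7
```

```text
time_s: 16.15
tcp_pos: [0.5044, -0.0202, 0.1682]
ee_rot: [[0.826, -0.003, 0.563], [-0.563, 0.0, 0.826], [-0.003, -1.0, -0.001]]
ft_force: [-0.1, -1.0, -3.0]
finger_gap: 0.0217
t 16.15 tcp [ 0.5044 -0.0202  0.1682] gap 0.0217 F [-0.1  -0.96 -3.04]
jaw 55.7 tilt y [-2.9e-03  4.0e-04 -1.0e+00] q6 -64.4
shift [ 0.4 -1.8  0.6] len 1.9
turn y 0.0
[[ 0.5624  0.7932  0.2334  0.4363]
 [ 0.8268 -0.5391 -0.1604  0.0247]
 [-0.0015  0.2832 -0.9591  0.3223]
 [ 0.      0.      0.      1.    ]] 332.14240078419147
```

View pics/w7.png

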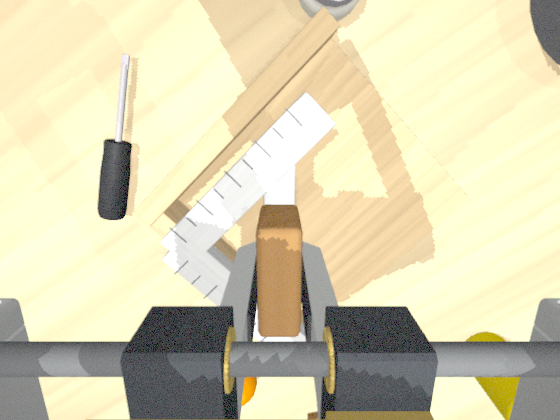

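```bash
cat > rel.py <<'E'
import sys
from h import *
z=np.load(f"pics/w{sys.argv[1]}.npz");p,d,KT=z["p"],z["d"],(z["K"],z["T"])
zl=float(sys.argv[2])
W=cloud("wrist",d,KT)*1000
t=np.radians(10.7); R=np.array([[np.cos(t),-np.sin(t)],[np.sin(t),np.cos(t)]])
B=(W[...,:2]-[449.3,-100.6])@R   # box-corner coords
v,u=np.mgrid[:420,:560]
up=(v<300)
def lines(name,m,ax):
    q=B[m]; o=1-ax
    lo,hi=np.percentile(q[:,o],[3,97]); mn=[];mx=[]
    for b in np.arange(lo,hi,4):
        s=q[(q[:,o]>=b)&(q[:,o]<b+4),ax]
        if len(s)>5: mn.append((b+2,s.min()));mx.append((b+2,s.max()))
    for lab,a in(("min",mn),("max",mx)):
        a=np.array(a); f=np.polyfit(a[:,0],a[:,1],1)
        k=np.abs(a[:,1]-np.polyval(f,a[:,0]))<2; f=np.polyfit(a[k,0],a[k,1],1)
        print(name,lab,"slope deg",np.degrees(np.arctan(f[0])).round(2),"at mid",np.polyval(f,a[:,0].mean()).round(2),"range",lo.round(0),hi.round(0),k.sum(),len(a))
Z=W[...,2]
lines("panelA x",up&(Z>50)&(Z<64)&(B[...,0]<10)&(B[...,0]>-30)&(B[...,1]>20)&(B[...,1]<190),0)
leg=up&(Z>zl-6)&(Z<zl+6)
lines("legA x",leg&(B[...,1]>45)&(B[...,0]<45)&(B[...,0]>-20),0)
for nm,r in(("inner",(B[...,1]>45)),):
    q=W[leg&r&(B[...,0]<45)]; 
    A=np.c_[q[:,:2],np.ones(len(q))]; print("leg plane",np.linalg.lstsq(A,q[:,2],rcond=None)[0].round(4),q[:,2].mean().round(1),len(q))
q=W[(Z>50)&(Z<64)&(B[...,0]<0)&(B[...,0]>-18)&(B[...,1]>20)&(B[...,1]<190)];print("panel top z",q[:,2].mean())
E
python3 rel.py 7 137
```

```text
panelA x min slope deg 0.03 at mid -17.6 range 26.0 186.0 40 40
panelA x max slope deg 0.06 at mid 0.17 range 26.0 186.0 40 40
legA x min slope deg 0.03 at mid 13.36 range 49.0 139.0 23 23
legA x max slope deg -4.17 at mid 39.99 range 49.0 139.0 2 23
leg plane [-1.440000e-02 -2.500000e-03  1.437953e+02] 137.2 7824
panel top z 56.54037986576926
```

Leg A is parallel to panel A within 0.1° and has a 13 mm gap. Descend.

```bash
python3 -m inch '[[0,12,0,0,0,0,0],[0,25,0,0,0,0,0],[0,25,0,0,0,0,0],[0,20,0,0,0,0,0],[0,13,0,0,0,0,0],[0,7,0,0,0,0,0],[0,3,0,0,0,0,0],[0,0,0,0,0,0,0],[0,0,0,0,0,0,0],[0,0,0,0,0,0,0]]'; python3 to.py 0.505 -0.02 0.057 55.7
```

```text
time_s: 17.03
tcp_pos: [0.5063, -0.0213, 0.0659]
ee_rot: [[0.826, 0.003, 0.564], [-0.564, -0.0, 0.826], [0.002, -1.0, 0.001]]
ft_force: [0.7, 0.4, -2.3]
finger_gap: 0.0215
t 17.0333 tcp [ 0.5063 -0.0213  0.0659] gap 0.0215 F [ 0.73  0.36 -2.28]
jaw 55.69 tilt y [ 2.6e-03 -5.0e-04 -1.0e+00] q6 -64.5
shift [-1.8  8.9  0.4] len 9.1
turn y -0.01
```

```bash
python3 -m inch '[[0,2,0,0,0,0,0],[0,2,0,0,0,0,0],[0,0,0,0,0,0,0],[0,0,0,0,0,0,0]]';python3 -m inch '[[0,1,0,0,0,0,0],[0,1,0,0,0,0,0],[0,0,0,0,0,0,0]]';python3 -m inch '[[0,1,0,0,0,0,0],[0,0,0,0,0,0,0],[0,0,0,0,0,0,0]]'
```

```text
time_s: 17.37
tcp_pos: [0.5053, -0.021, 0.0607]
ee_rot: [[0.826, -0.0, 0.563], [-0.563, -0.0, 0.826], [0.0, -1.0, -0.0]]
ft_force: [1.0, -0.1, -2.2]
finger_gap: 0.0221
time_s: 17.62
tcp_pos: [0.5052, -0.0211, 0.0584]
ee_rot: [[0.826, -0.0, 0.564], [-0.564, -0.0, 0.826], [-0.0, -1.0, -0.0]]
ft_force: [-0.2, 1.2, -2.3]
finger_gap: 0.0216
time_s: 17.87
tcp_pos: [0.5052, -0.0211, 0.0576]
ee_rot: [[0.826, -0.0, 0.563], [-0.563, -0.0, 0.826], [-0.0, -1.0, -0.0]]
ft_force: [-0.5, -0.3, -2.0]
finger_gap: 0.022
```

```bash
python3 -m inch '[[0,0.6,0,0,0,0,0],[0,0,0,0,0,0,0],[0,0,0,0,0,0,0]]';python3 -m inch '[[0,0.5,0,0,0,0,0],[0,0,0,0,0,0,0],[0,0,0,0,0,0,0]]'
```

```text
time_s: 18.12
tcp_pos: [0.5053, -0.0211, 0.057]
ee_rot: [[0.826, -0.0, 0.563], [-0.563, -0.0, 0.826], [-0.0, -1.0, -0.0]]
ft_force: [-0.3, -0.2, -1.8]
finger_gap: 0.0217
time_s: 18.37
tcp_pos: [0.5055, -0.0211, 0.0567]
ee_rot: [[0.826, 0.0, 0.564], [-0.564, -0.0, 0.826], [0.0, -1.0, 0.0]]
ft_force: [-0.7, 0.4, -1.9]
finger_gap: 0.0219
```

```bash
python3 -m inch '[[0,0.5,0,0,0,0,0],[0,0,0,0,0,0,0],[0,0,0,0,0,0,0]]';python3 -m inch '[[0,0.5,0,0,0,0,0],[0,0,0,0,0,0,0],[0,0,0,0,0,0,0]]'
```

```text
time_s: 18.62
tcp_pos: [0.5055, -0.0211, 0.0566]
ee_rot: [[0.826, 0.0, 0.563], [-0.563, -0.0, 0.826], [0.001, -1.0, 0.0]]
ft_force: [-1.7, -1.0, 1.9]
finger_gap: 0.0216
time_s: 18.87
tcp_pos: [0.5055, -0.0211, 0.0566]
ee_rot: [[0.826, 0.0, 0.563], [-0.563, -0.0, 0.826], [0.001, -1.0, 0.0]]
ft_force: [-3.1, -0.2, 5.0]
finger_gap: 0.0217
```

The floor is felt, with about 7 N down. Slide toward the corner (tool −z).

```bash
python3 -m inch '[[0,0,-1,0,0,0,0],[0,0,-1.5,0,0,0,0],[0,0,-2,0,0,0,0],[0,0,-2,0,0,0,0],[0,0,-2,0,0,0,0],[0,0,-2,0,0,0,0],[0,0,-1.5,0,0,0,0],[0,0,-1,0,0,0,0],[0,0,-1,0,0,0,0],[0,0,0,0,0,0,0]]'; python3 -m inch '[[0,0,-1,0,0,0,0],[0,0,0,0,0,0,0]]'; python3 to.py 0.4933 -0.0365 0.0567; python3 wr.py 8; python3 rel.py 8 26
```

```text
time_s: 19.7
tcp_pos: [0.4991, -0.0326, 0.0568]
ee_rot: [[0.826, 0.004, 0.564], [-0.564, 0.0, 0.826], [0.003, -1.0, 0.003]]
ft_force: [3.4, 2.7, 4.6]
finger_gap: 0.0219
time_s: 19.87
tcp_pos: [0.4986, -0.0334, 0.0568]
ee_rot: [[0.826, 0.005, 0.564], [-0.564, 0.0, 0.826], [0.004, -1.0, 0.003]]
ft_force: [2.5, 2.1, 5.2]
finger_gap: 0.0219
t 19.8667 tcp [ 0.4986 -0.0334  0.0568] gap 0.0219 F [2.51 2.14 5.17]
jaw 55.68 tilt y [ 4.6e-03  4.0e-04 -1.0e+00] q6 -66.1
shift [-2.6  0.1 -5.5] len 6.1
[[ 0.5627  0.7909  0.2405  0.4294]
 [ 0.8267 -0.5393 -0.1605  0.0115]
 [ 0.0028  0.2891 -0.9573  0.2104]
 [ 0.      0.      0.      1.    ]] 332.14240078419147
panelA x min slope deg 0.08 at mid -17.63 range 26.0 161.0 33 34
panelA x max slope deg 0.1 at mid 0.26 range 26.0 161.0 34 34
legA x min slope deg -0.6 at mid 4.99 range 48.0 128.0 5 20
legA x max slope deg -6.65 at mid 34.19 range 48.0 128.0 5 20
leg plane [-5.90000e-03 -2.00000e-03  2.81684e+01] 25.5 7387
panel top z 56.58039053943977
```

View pics/w8.png

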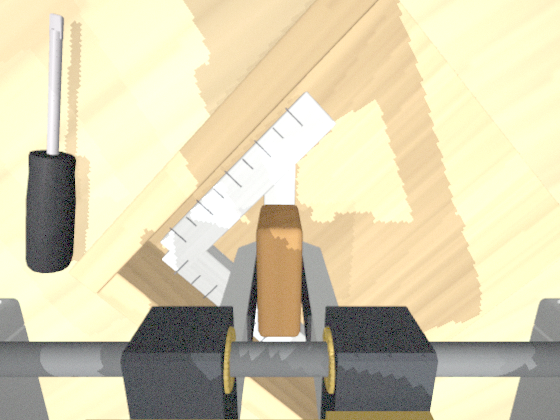

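Leg A has about 5 mm left and leg B about 2 mm. I'll slide toward B first, in small steps, then toward A.

```bash
python3 -m inch '[[0,0,-1,0,0,0,0],[0,0,-1,0,0,0,0],[0,0,0,0,0,0,0]]'; python3 -m inch '[[0,0,-0.7,0,0,0,0],[0,0,0,0,0,0,0]]';  python3 -m inch '[[0,0,-0.7,0,0,0,0],[0,0,0,0,0,0,0]]'
```

```text
time_s: 20.17
tcp_pos: [0.4975, -0.035, 0.0568]
ee_rot: [[0.826, 0.005, 0.564], [-0.564, 0.0, 0.826], [0.004, -1.0, 0.003]]
ft_force: [2.8, 1.7, 5.0]
finger_gap: 0.0218
time_s: 20.33
tcp_pos: [0.4971, -0.0356, 0.0568]
ee_rot: [[0.826, 0.005, 0.564], [-0.564, 0.0, 0.826], [0.004, -1.0, 0.003]]
ft_force: [2.4, 2.3, 5.6]
finger_gap: 0.0216
time_s: 20.5
tcp_pos: [0.4967, -0.0361, 0.0568]
ee_rot: [[0.826, 0.005, 0.564], [-0.564, 0.0, 0.826], [0.004, -1.0, 0.003]]
ft_force: [2.7, 2.6, 5.2]
finger_gap: 0.0218
```

```bash
python3 -m inch '[[-0.7,0,-0.7,0,0,0,0],[-0.7,0,-0.7,0,0,0,0],[0,0,0,0,0,0,0]]'; python3 -m inch '[[0,0,-0.7,0,0,0,0],[0,0,0,0,0,0,0]]';  python3 -m inch '[[0,0,-0.7,0,0,0,0],[0,0,0,0,0,0,0]]'
```

```text
time_s: 20.75
tcp_pos: [0.4948, -0.0369, 0.0568]
ee_rot: [[0.826, 0.005, 0.564], [-0.564, -0.0, 0.826], [0.004, -1.0, 0.002]]
ft_force: [3.6, 1.2, 5.6]
finger_gap: 0.0218
time_s: 20.92
tcp_pos: [0.4947, -0.037, 0.0569]
ee_rot: [[0.826, 0.006, 0.564], [-0.564, 0.001, 0.826], [0.004, -1.0, 0.004]]
ft_force: [4.3, 3.2, 5.6]
finger_gap: 0.022
time_s: 21.08
tcp_pos: [0.4945, -0.037, 0.0569]
ee_rot: [[0.826, 0.006, 0.563], [-0.563, 0.002, 0.826], [0.004, -1.0, 0.005]]
ft_force: [5.6, 4.2, 5.8]
finger_gap: 0.0219
```

```bash
python3 -m inch '[[-0.7,0,-0.7,-0.3,0,0.2,0],[0,0,0,0,0,0,0]]'; python3 -m inch '[[-0.7,0,-0.7,0,0,0,0],[0,0,0,0,0,0,0]]';  python3 to.py 0.494 -0.037 0.0567
```

```text
time_s: 21.25
tcp_pos: [0.4939, -0.0371, 0.0567]
ee_rot: [[0.826, 0.001, 0.564], [-0.564, -0.0, 0.826], [0.001, -1.0, 0.0]]
ft_force: [5.8, 4.6, 2.7]
finger_gap: 0.022
time_s: 21.42
tcp_pos: [0.4938, -0.0371, 0.0568]
ee_rot: [[0.826, 0.003, 0.564], [-0.564, -0.0, 0.826], [0.003, -1.0, 0.002]]
ft_force: [8.1, 4.9, 1.8]
finger_gap: 0.0221
t 21.4167 tcp [ 0.4938 -0.0371  0.0568] gap 0.0221 F [8.08 4.86 1.77]
jaw 55.69 tilt y [ 0.0034 -0.     -1.    ] q6 -66.6
shift [0.1 0.1 0.2] len 0.3
```

Both panels are now felt. I'll raise the push moderately and correct the small tilt.

```bash
python3 -m inch '[[0,0.3,-1,-0.15,0,0.15,0],[0,0,-1,0,0,0,0],[0,0,0,0,0,0,0],[0,0,0,0,0,0,0]]'; python3 -m inch '[[0.4,0.3,-1,-0.15,0,0,0],[0.3,0,-1,0,0,0,0],[0,0,0,0,0,0,0],[0,0,0,0,0,0,0]]';  python3 to.py 0.494 -0.037 0.0567; python3 -c "
from h import *
print(robot.observe()['wrist_torque'])"; python3 wr.py 9;python3 rel.py 9 26
```

```text
time_s: 21.75
tcp_pos: [0.4938, -0.0372, 0.0568]
ee_rot: [[0.826, 0.002, 0.563], [-0.563, 0.002, 0.826], [0.001, -1.0, 0.003]]
ft_force: [10.1, 10.4, 2.0]
finger_gap: 0.022
time_s: 22.08
tcp_pos: [0.4938, -0.0373, 0.0569]
ee_rot: [[0.826, 0.003, 0.563], [-0.563, 0.004, 0.826], [-0.0, -1.0, 0.005]]
ft_force: [10.7, 15.1, 2.3]
finger_gap: 0.0216
t 22.0833 tcp [ 0.4938 -0.0373  0.0569] gap 0.0216 F [10.69 15.11  2.33]
jaw 55.73 tilt y [ 0.0025  0.0042 -1.    ] q6 -66.8
shift [0.  0.2 0.4] len 0.4
[ 2.4658761  -2.17818571 -0.16577946]
[[ 0.5621  0.7919  0.2385  0.4249]
 [ 0.8271 -0.5398 -0.1567  0.007 ]
 [ 0.0047  0.2853 -0.9584  0.2108]
 [ 0.      0.      0.      1.    ]] 332.14240078419147
panelA x min slope deg 0.12 at mid -17.56 range 26.0 164.0 34 35
panelA x max slope deg 0.06 at mid 0.21 range 26.0 164.0 35 35
legA x min slope deg 0.07 at mid 1.29 range 48.0 125.0 20 20
legA x max slope deg -8.98 at mid 29.26 range 48.0 125.0 6 20
leg plane [-1.0200e-02  1.0000e-04  3.0276e+01] 25.7 6886
panel top z 56.58693343378642
```

View pics/w9.png

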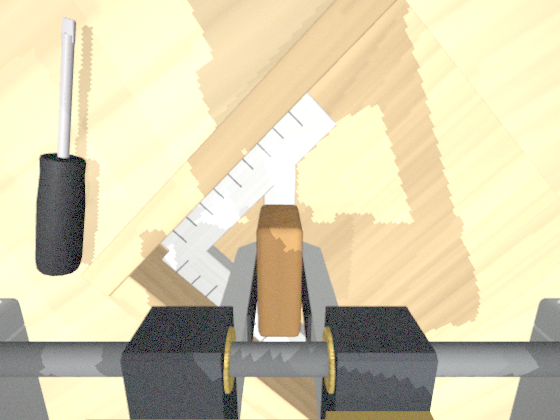

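Now about 13 N on each panel, with the leg parallel to panel A (0.07° against 0.06°) and the yaw torque near zero. I'll take out the small lean and add some downforce, checking the yaw.

```bash
python3 -m inch '[[0,0.5,0,-0.3,0.1,0,0],[0,0.3,0,-0.1,0,0,0],[0,0,0,0,0,0,0],[0,0,0,0,0,0,0]]'; python3 to.py 0.494 -0.037 0.0567; python3 -c "
from h import *
print(robot.observe()['wrist_torque'])"
```

```text
time_s: 22.47
tcp_pos: [0.4939, -0.0372, 0.0567]
ee_rot: [[0.825, -0.001, 0.565], [-0.565, -0.001, 0.825], [-0.0, -1.0, -0.002]]
ft_force: [9.1, 14.4, 6.2]
finger_gap: 0.0218
t 22.4667 tcp [ 0.4939 -0.0372  0.0567] gap 0.0218 F [ 9.08 14.41  6.2 ]
jaw 55.63 tilt y [-0.0011 -0.0011 -1.    ] q6 -66.4
shift [-0.  -0.   0.2] len 0.2
[ 2.97949922e+00 -2.07177683e+00  4.94966216e-04]
```

```bash
cat > st.py <<'E'
from h import *
s=robot.observe();R=s["ee_rot"];F=s["ft_force"];t=np.radians(10.65);bx=np.array([np.cos(t),np.sin(t),0]);by=np.array([-np.sin(t),np.cos(t),0])
r=s["tcp_pos"]*1000-[449.3,-100.6,0]
print("t",round(s["time_s"],2),"Fa %.1f Fb %.1f Fz %.1f"%(F@bx,F@by,F[2]),"Mz %.3f"%s["wrist_torque"][2],"box xy %.2f %.2f z %.1f"%(r@bx,r@by,r[2]),"jaw %.3f"%np.degrees(np.arctan2(R[1,2],R[0,2])),"tilt x %.2f z %.2f deg"%tuple(np.degrees([-R[2,0],-R[2,2]])))
E
python3 -m inch '[[-0.2,0.2,-1,-0.05,0,0,0],[-0.2,0,-1,-0.05,0,0,0],[0,0,0,0,0,0,0],[0,0,0,0,0,0,0]]'|head -1; python3 st.py;python3 -m inch '[[0,0,0,0,0.2,0,0],[0,0,0,0,0,0,0],[0,0,0,0,0,0,0]]'|head -1; python3 st.py; python3 -m inch '[[0,0,0,0,-0.2,0,0],[0,0,0,0,0,0,0],[0,0,0,0,0,0,0]]'|head -1; python3 st.py
```

```text
time_s: 22.8
t 22.8 Fa 17.3 Fb 15.8 Fz 4.2 Mz -0.006 box xy 55.49 54.06 z 56.7 jaw 55.644 tilt x -0.06 z -0.05 deg
time_s: 23.05
t 23.05 Fa 17.5 Fb 15.5 Fz 3.2 Mz 0.206 box xy 55.51 54.05 z 56.7 jaw 55.481 tilt x -0.06 z -0.05 deg
time_s: 23.3
t 23.3 Fa 18.0 Fb 14.5 Fz 3.9 Mz 0.020 box xy 55.52 54.03 z 56.7 jaw 55.646 tilt x -0.06 z -0.05 deg
```

Mz is about 0, with 18 and 15 N on the panels and tilt under 0.1°. Final visual check.

```bash
python3 wr.py 10; python3 rel.py 10 26
python3 - <<'E'
from h import *
out=[]
for n in("top","scene"):
    p,d=vision.camera(n);np.save(f"pics/{n}1.npy",d);np.save(f"pics/{n}1rgb.npy",p)
    a=np.clip((p/255.)**.6*330,0,255).astype('uint8')
    out.append(a[60:340,60:440] if n=="top" else a[130:330,140:480])
a=cv2.resize(out[0],(760,560));b=cv2.resize(out[1],(780,459))
cv2.imwrite("pics/f_top.png",a[:,:,::-1]);cv2.imwrite("pics/f_scene.png",b[:,:,::-1])
E
python3 st.py
```

```text
[[ 5.632e-01  7.915e-01  2.372e-01  4.252e-01]
 [ 8.263e-01 -5.398e-01 -1.609e-01  7.800e-03]
 [ 7.000e-04  2.866e-01 -9.580e-01  2.105e-01]
 [ 0.000e+00  0.000e+00  0.000e+00  1.000e+00]] 332.14240078419147
panelA x min slope deg 0.17 at mid -17.57 range 26.0 164.0 34 35
panelA x max slope deg 0.08 at mid 0.22 range 26.0 164.0 35 35
legA x min slope deg 0.04 at mid 1.23 range 48.0 125.0 20 20
legA x max slope deg -4.16 at mid 27.34 range 48.0 125.0 3 20
leg plane [-1.08000e-02 -2.20000e-03  3.03683e+01] 25.6 6928
panel top z 56.582733697028054
t 23.45 Fa 16.5 Fb 14.0 Fz 3.8 Mz -0.049 box xy 55.49 54.06 z 56.7 jaw 55.648 tilt x -0.06 z -0.05 deg
```

View pics/f_top.png

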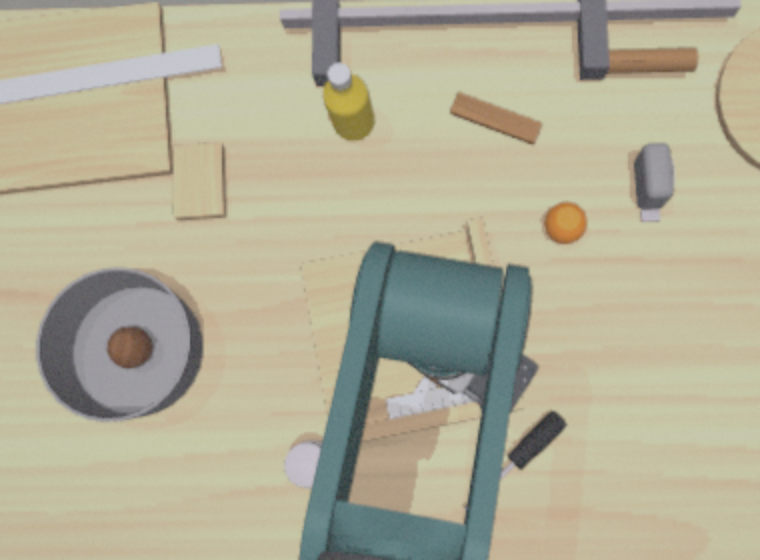

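View pics/f_scene.png

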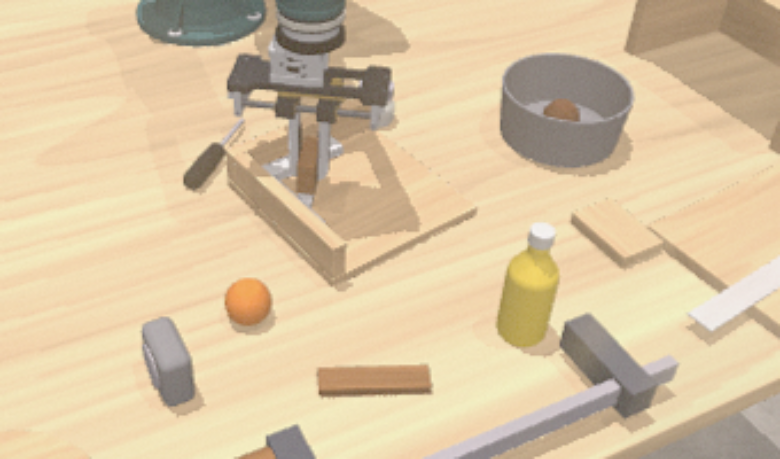

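View pics/w10.png

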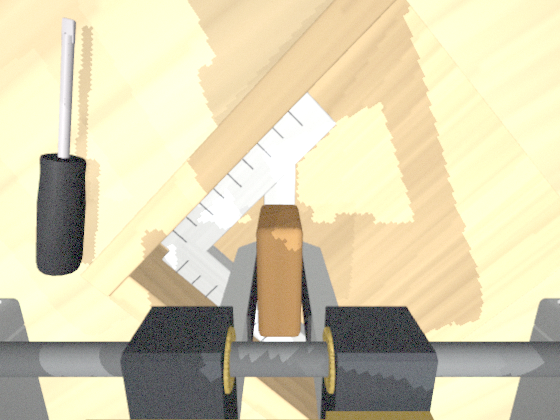

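Run:
```python
from h import *
z=np.load("pics/w10.npz");W=cloud("wrist",z["d"],(z["K"],z["T"]))*1000
def pl(nm,b,zr):
    q=W[b[1]:b[3],b[0]:b[2]].reshape(-1,3);q=q[(q[:,2]>zr[0])&(q[:,2]<zr[1])]
    A=np.c_[q[:,:2],np.ones(len(q))];print(nm,np.linalg.lstsq(A,q[:,2],rcond=None)[0][:2].round(4),q[:,2].mean().round(2),len(q))
pl("floor",(300,130,420,260),(6,18)); pl("leg",(160,90,335,300),(21,32)); pl("panelA top",(140,0,420,240),(52,62))
```

```text
floor [-0.0006 -0.0003] 11.57 14708
leg [-0.003  -0.0039] 25.63 11460
panelA top [0.0065 0.0009] 56.58 13376
```

The leg tops are 14.06 mm above the floor panel, so the square lies flat. Handing in.

```bash
python3 st.py; python3 -c "
from workcell import robot
print(robot.sign_off())"
```

```text
t 23.45 Fa 16.5 Fb 14.0 Fz 3.8 Mz -0.049 box xy 55.49 54.06 z 56.7 jaw 55.648 tilt x -0.06 z -0.05 deg
the job is handed in; nothing more can be done
None
```

The job is handed in at 23.5 s: the ball foot is in the tub, and the square is still gripped and pressed into the box corner.

- **Ball foot:** I lifted it out of the box and lowered it until it touched the tub floor, at about 2 N. After release the wrist camera showed it standing upright inside the tub.
- **Square:** I took it by the wooden grip, laid it on the box floor, slid it into the corner, and raised the push in small steps.
- **Last force reading:** panel A showed about 16.5 N, panel B about 14 N, and yaw torque was about 0. The highest panel reading during pressing was about 18 N.
- **Fit checks:** the visible leg is parallel to panel A within 0.1°. The leg tops are 14.06 mm above the box floor, so it lies flat.

**Checks that were less clean:**
- The wrist depth edge showed leg A about 1 mm off panel A. I put this down to the panel top hiding the leg's edge, since the forces and the stalled motion showed contact.
- Most of leg B was hidden by the gripper, so its contact with panel B rests on the force and torque readings and on the corner end seen in the picture.
- The position check against the first camera fix was 0.5 to 0.9 mm off ideal, within the 2 mm calibration.

The other things on the bench look undisturbed in the last pictures, though the arm partly hid the jar and the screwdriver in the top view.

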